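# Packing a faceting machine's accessory case in two layers

## Task

Pack the accessory case: lay both grinding mandrels in the cavities cut for them in its bottom, then fit the divider tray down flat on top of them inside the case, and last lay the transfer jig upright in the divider's pocket. Set everything down, do not let it fall, and leave the jar, the index gear and the spanner where they are.

Things in the scene. Friction and masses are not known exactly. Their poses are not given: they have to be found in the camera images.
- case: Open fitted case, beech with black milled insert, fixed and level. Outside 188 (x) x 152 (y) x 52 mm high, walls 8, inside 172 x 136. Origin: centre of underside, z up. Insert deck 36 mm above it. Two stepped cavities lie along x: wide one at y = -28, narrow one at y = +28 mm, each with a drum part and then a shank slot, so shanks point to the case's +x.
- large_cavity (a point): Wide cavity: where the large mandrel's origin lies when seated (case frame -18, -28, +20 mm; case's axes), shank to +x. Drum part x -62 to +26, 32 mm wide; shank slot x +26 to +62, 18 mm wide (case frame). Its floor is 6 mm above the case's underside. 2 mm of play each way.
- small_cavity (a point): Narrow cavity: where the small mandrel's origin lies when seated (case frame -18, +28, +23 mm; case's axes), shank to +x. Drum part x -62 to +26, 24 mm wide; shank slot x +26 to +62, 18 mm wide (case frame). Its floor is 13 mm above the case's underside. 2 mm of play each way.
- finger_channel (a point): Middle of the floor of the finger channel (case frame -14, 0, +6 mm; case's axes), which crosses both cavities over the whole inside width (136 mm in y); it is 44 mm wide (case x -36 to +8) and 30 mm deep. Fingers go down in it on both sides of a drum; seated drums are 32 mm apart, and 26 mm (large) and 30 mm (small) from the case's walls.
- divider_seat (a point): Centre of the insert's deck (case frame 0, 0, +36 mm; case's axes): where the divider's origin lies when it is fitted. The case's walls rise 16 mm above the deck.
- rest: Low beech rest, fixed, base 80 x 104 x 6 mm, with two cross rails (10 mm thick, at x = -28 and +28, up to 27 mm high) with V notches. The mandrels lie in the notches along its x, shanks to +x, at y = -28 and +28 mm; which lies where varies. Between the rails a 46 mm gap is open down to the base for fingers. Origin: centre of underside.
- mandrel_large: Large steel mandrel: drum 28 mm diameter, 84 mm long, with a 12 mm diameter shank 36 mm long at one end; about 0.4 kg. Origin on the axis at the drum's middle; x along the axis to the shank (drum -42 to +42, shank +42 to +78 mm). Balances at x = +4. At the start it lies level in the rest, axis 32 mm above the bench. May be rolled about its axis.
- mandrel_small: Small steel mandrel: drum 20 mm diameter, 84 mm long, with a 12 mm diameter shank 36 mm long at one end; about 0.24 kg. Origin on the axis at the drum's middle; x along the axis to the shank (drum -42 to +42, shank +42 to +78 mm). Balances at x = +8. At the start it lies level in the rest, axis 26 mm above the bench. May be rolled about its axis.
- divider: Grey plastic divider tray, 0.26 kg, flat on the bench: plate 167 (x) x 131 (y) x 5 mm, fits inside the case with 2.5 mm of play all round, either way round. Mid lifting web 10 mm thick (x), 64 long (y), top at 33 mm, 25 mm clear each side. Jig pocket with corner ribs (top at 12 mm) on the +x half; five brass dops fixed on the -x half, up to 20 mm high. Origin: centre of underside.
- jig_pocket (a point): Centre of the jig pocket's floor on the divider (divider frame +46, 0, +5 mm; divider's axes): where the jig's origin lies when laid in, its length along y. The corner ribs leave it 3 mm of play each way; the long sides are open over the middle 67 mm for fingers.
- jig: Transfer jig: aluminium V-block 28 mm wide (x), 110 long (y), 28 high, with two steel clamp bridges at y = -40 and +40 mm whose brass thumbscrews reach 44 mm; 0.24 kg. Origin: centre of underside, z up; it stands upright on the bench. Between the bridges (y -33 to +33) its upright sides are free to be gripped across x. It fits the pocket either way round.
- jar: Bystander: small capped amber glass jar, 48 mm in diameter, 62 mm high. Origin: centre of underside.
- index_gear: Bystander: flat brass toothed disc, 67 mm over the teeth, 8 mm thick. Origin: centre of underside.
- spanner: Bystander: steel spanner about 140 mm long, lying flat along its own x. Origin: underside, near its middle.
Not all that is in view belongs to the job. Of the things like the divider, leave any that is blue; of the rest the smaller one is meant. What is shaped like the mandrel_large but purple is not meant.

How it is judged:
By the outcome, as a careful person would: the job done as asked, in the order asked, and still so for the second after the job is handed in, with the robot touching nothing.
It also fails if it takes over 72 s, if anything falls off the work surface, if the arm or the gripper's body presses on something with over 40 N, if the wrist force passes 120 N, or if a joint passes its speed limit or range.

## Robot

A 6-joint arm with a two-finger parallel gripper is mounted at the origin on the work surface. World frame = base frame: x ahead of the robot, y to its left, z up, the work surface at z = 0. Lengths are in m, angles in rad, forces in N, time in s.
With the tool pointing down it reaches from about 0.425 to 1.125 m from the base axis. Payload 14.9 kg.
Tool frame: the origin (TCP) lies midway between the tips of the shut fingers; the grasp point (between the pads) lies 19 mm behind it (r.pinch_z is the distance from the TCP to the grasp point, in m); z points along the fingers, y is the line along which they close (so a half turn about z gives the same grasp; the last joint's range is limited). The gripper opens to 91 mm and grips with 3 to 60 N. Pads are 32 mm wide; open, the fingers measure 118 mm over their backs; the gripper's body (76 mm by 178 mm) begins 60 mm behind the grasp point.
Start: joints at [1.079, 0.379, 1.734, -0, 1.028, -0.033], TCP at [0.31, 0.628, 0.214] pointing down, gripper open.
Joint ranges: [-2.77, 2.77], [-0.74, 2.19], [0, 2.66], [-1.06, 4.2], [0.31, 2.87], [-3.08, 3.08]. Speed limits (rad/s): [1.89, 1.89, 2.39, 3.14, 3.14, 3.14].

## Interface

Orientations are given as [roll, pitch, yaw] about the fixed x, y, z axes, in that order (R = Rz(yaw) Ry(pitch) Rx(roll)).
In Python, from cell import r gives the robot as it stands.
- The arm moves only by the tool carry_out, never from a script. Its argument "series" is a list of rows, each a list of 6 numbers: the shift along the world's x, y, z scaled (see below), then the turn, a rotation vector about the world's x, y, z scaled (see below). In form: [[tx, ty, tz, rx, ry, rz], ...]. A call has 1 to 20 rows; each row is the pose to reach, as a shift and turn from the pose commanded when the call began; what a row does not reach only later rows make up. The controller multiplies each number of a shift by 0.12 m and each number of a turn by 90 degrees. A row lasts 1/12 s, in which the tool goes at most 41.7 mm and 7.16 degrees, less where a joint would pass 70% of its speed; a pose out of reach is approached as far as the arm can. A call with a number of a shift or a turn outside -1 to 1 is refused whole. A call with a gripper value outside its range is refused whole. "grip" is the opening, from 0 (shut) to 1 (fully open), set as the call begins (left out, the last holds). The fingers move at their own pace and stop on an object; "squeeze" is the grip in N (left out, the last holds). Time passes only in rows, so rows that repeat a pose let the fingers close. It gives the time, the measured TCP pose, the force, the opening and the grip force at its end, in the units of the state.
- r.get_state(): the state, without advancing time (a new reading comes with each control period).
- r.capture(name): name is "scene" or "top"; returns the picture (420x560x3 uint8, red, green, blue); there is no depth.
- r.camera_params(name): a dict with "fx", "fy", "cx", "cy" (pixels), "rvec" (rotation vector, rad) and "tvec" (3), from world to camera coordinates, as OpenCV has them. Camera axes: x right, y down, z forward; pixel columns grow to the right and rows downward; lengths in m; the calibration is good to about 2 mm. A picture is of the moment at which its call begins. camera_params takes no time and is no camera call.
- r.finish_job(): hands the job in; it is judged then, once.
The state is a dict: "t": time; "joint_positions": joint angles; "qd": joint speeds; "effort": joint torques, N m; "tool_pos": TCP position; "tcp_rot": TCP orientation; "wrist_force": force on the tool from outside, world axes, zero at the start; "moment": the same for the moment, N m; "width": finger opening in m; "grasp_force": force on a finger pad.
Only numpy, scipy, OpenCV 4.12 (cv2) and the standard library are available. Lean on these libraries where they do the work, as an engineer would, in place of code of your own. Each camera call takes 0.05 s, during which the arm holds its last target. There are 200 camera calls.

## Working session

There is one attempt and no reset: what is moved stays moved. The work goes in short steps, Python scripts to look and compute and a tool call to move; the robot and the scene stay as the last step left them, time stands still between calls to the robot, and variables do not carry over. Pictures are saved under pics/ and viewed, at most 10 in all, crops included, and the job is handed in when it is done.

Besides the shell and the picture viewer there is one more tool, called after ">>>" as name(argument=value, ...) on one line, values as JSON. carry_out: Moves the arm, as the interface text tells. Shifts and turns lie within -1 to 1; 1 stands for 0.12 m of shift or 90 degrees of turn. Its arguments: {"type":"object","properties":{"series":{"type":"array"},"grip":{"type":"number"},"squeeze":{"type":"number"}},"required":["series"]}

```bash
ls; mkdir -p pics
cat > h.py <<'E'
import numpy as np,cv2
from cell import r
def P(n):
    p=r.camera_params(n);K=np.array([[p['fx'],0,p['cx']],[0,p['fy'],p['cy']],[0,0,1]]);R=cv2.Rodrigues(np.array(p['rvec'],float))[0];return K,R,np.array(p['tvec'],float)
def w(n,u,v,z):
    K,R,t=P(n);d=R.T@np.linalg.solve(K,[u,v,1]);c=-R.T@t;return c+d*(z-c[2])/d[2]
def px(n,X):
    K,R,t=P(n);q=K@(R@np.array(X,float)+t);return q[:2]/q[2]
def shot(n,f,crop=None,s=1):
    im=r.capture(n)[:,:,::-1].copy()
    if crop: a,b,c,d=crop;im=im[b:d,a:c]
    if s!=1: im=cv2.resize(im,None,fx=s,fy=s,interpolation=cv2.INTER_CUBIC)
    cv2.imwrite('pics/'+f,im)
E
python3 - <<'E'
from h import *
shot('top','t0.png',None,1.4);shot('scene','s0.png',None,1.4)
for n in('top','scene'):
    K,R,t=P(n);print(K,-R.T@t,R)
print(r.get_state())
E
```

```text
pics
[[418.62430813   0.         281.52172131]
 [  0.         418.62430813 216.04375877]
 [  0.           0.           1.        ]] [0.3171388  0.12127803 1.36836538] [[ 0.01942064 -0.99961109  0.0200125 ]
 [-0.98804803 -0.02224972 -0.15253209]
 [ 0.15291804 -0.01681105 -0.98809588]]
[[528.48471409   0.         279.63223915]
 [  0.         528.48471409 210.00617459]
 [  0.           0.           1.        ]] [1.23481973 0.24693854 1.32061837] [[-0.15911059  0.98725292 -0.00393522]
 [ 0.84897377  0.13478815 -0.51095567]
 [-0.50391205 -0.08463936 -0.85959806]]
{'t': 0.1, 'joint_positions': array([ 1.07872344e+00,  3.79355005e-01,  1.73471482e+00,  2.95387529e-05,
        1.02851409e+00, -3.33059440e-02]), 'qd': array([ 0.00095617, -0.00347393, -0.00014739,  0.00119811,  0.00020448,
        0.00064878]), 'effort': array([-5.55813494e-04, -7.65047193e+01, -4.35292053e+01,  6.52350183e-02,
        3.98830615e-02,  1.04550617e-05]), 'tool_pos': array([0.3098248 , 0.62730478, 0.21335837]), 'tcp_rot': array([-3.14060278e+00, -5.82807618e-05,  2.68281043e+00]), 'wrist_force': array([ 0.36421131, -0.63841186, -0.58372022]), 'moment': array([ 0.00756122, -0.00637488,  0.01548632]), 'grasp_force': 0.0, 'width': 0.09118215846443882}
```

View pics/t0.png

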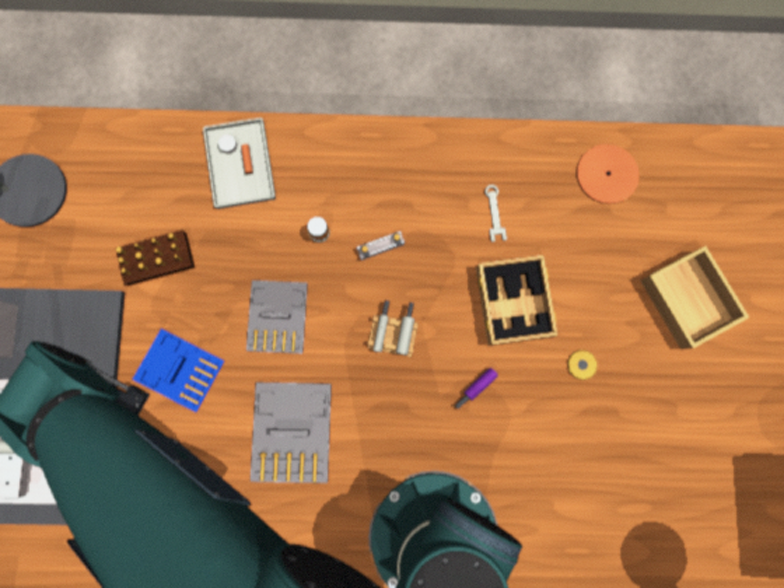

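View pics/s0.png

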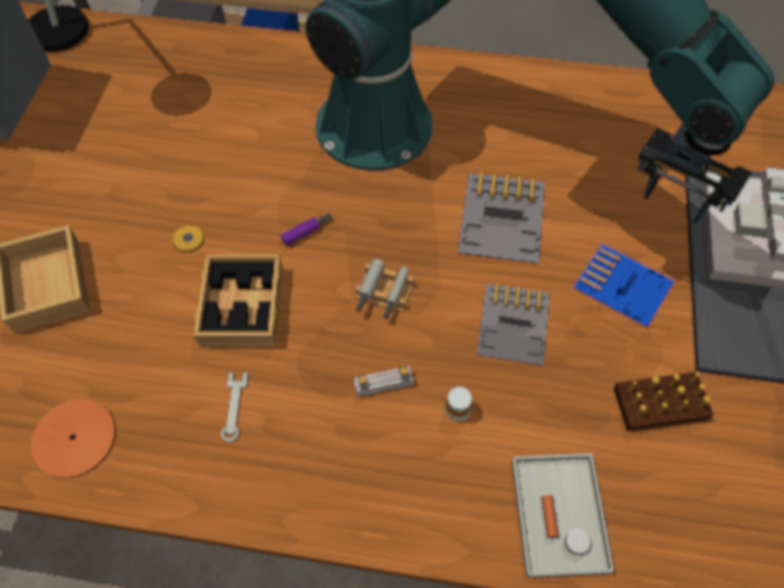

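The job objects are grouped in the middle of the picture. In `t0` the smaller grey divider is at (277,316), the jig at (380,245), the rest at (393,332) and the case at (517,299). The blue and the larger grey dividers and the purple mandrel are decoys. I'll enlarge this area.

Run:
```python
from h import *
T=r.capture('top')[:,:,::-1];S=r.capture('scene')[:,:,::-1]
cv2.imwrite('pics/T.png',T);cv2.imwrite('pics/S.png',S)
def c(im,x0,y0,x1,y1,s):return cv2.resize(im[y0:y1,x0:x1],None,fx=s,fy=s,interpolation=cv2.INTER_CUBIC)
# A: top: rest+jig left (250..310,160..260), case (335..400,175..255)
cv2.imwrite('pics/a.png',np.hstack([c(T,250,160,310,260,6),c(T,335,160,400,260,6)]))
cv2.imwrite('pics/b.png',np.hstack([c(S,135,175,215,255,5),c(S,250,175,330,255,5)]))
cv2.imwrite('pics/c.png',np.hstack([c(T,170,190,230,260,6),c(S,335,195,400,265,6)]))
```

```text
(no output)
```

View pics/a.png

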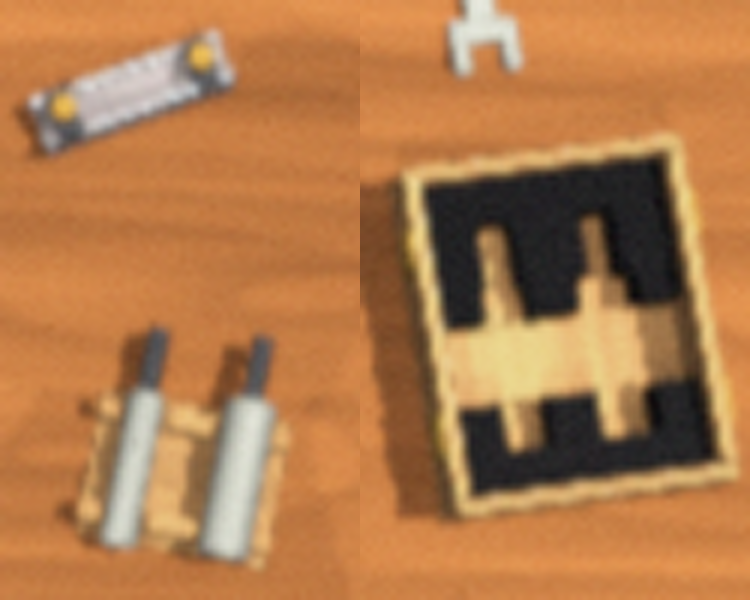

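View pics/b.png

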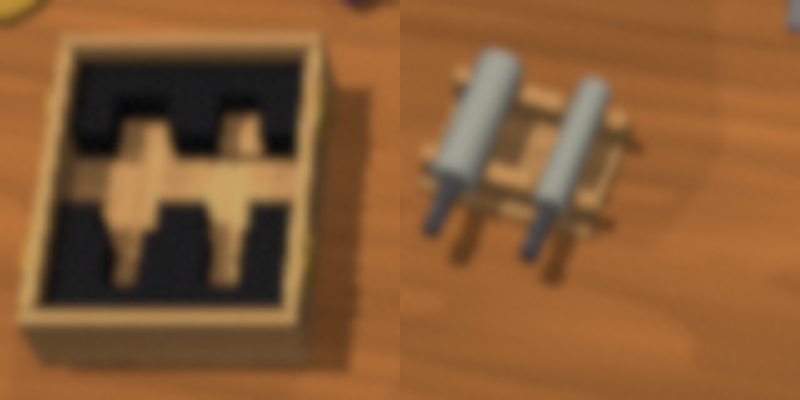

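View pics/c.png

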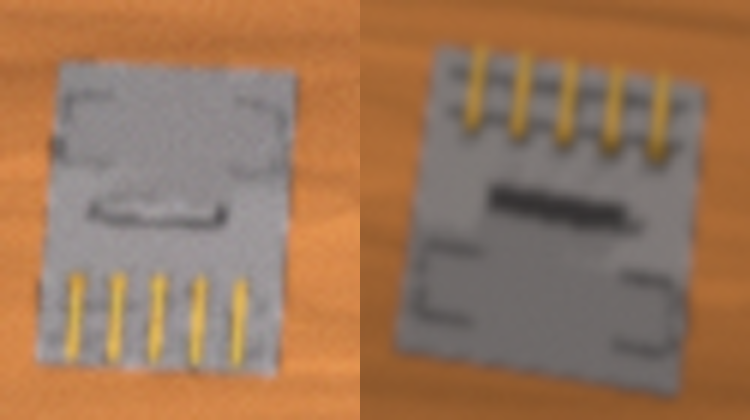

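`a` and `b` show the case's wide cavity on the right (-y) with both shank slots pointing +x. The rest holds the large mandrel at -y and the small one at +y. In `c` the divider's pocket is towards +x. I'll fit the poses from corners in both views.

```bash
cat >> h.py <<'E'
from scipy.optimize import least_squares
def fit(pts,x0):
    # pts: (cam,u,v,local xyz mm)
    def f(q):
        c,s=np.cos(q[2]),np.sin(q[2]);o=[]
        for n,u,v,L in pts:
            L=np.array(L)/1000.
            o+=list(px(n,[q[0]+c*L[0]-s*L[1],q[1]+s*L[0]+c*L[1],L[2]])-[u,v])
        return o
    g=least_squares(f,x0,loss='soft_l1');return g.x,np.round(np.array(f(g.x)).reshape(-1,2),1)
def U(X,off,s,sh=0):return off+(X-sh+.5)/s-.5
E
cat > fit1.py <<'E'
from h import *
def a(X,Y,L,sh=0,ox=250):return('top',U(X,ox,6,sh),U(Y,160,6),L)
def b(X,Y,L,sh=0,ox=135):return('scene',U(X,ox,5,sh),U(Y,175,5),L)
def ca(X,Y,L):return('top',U(X,170,6),U(Y,190,6),L)
def cb(X,Y,L):return('scene',U(X,335,6,360),U(Y,195,6),L)
k=[a(402,178,(94,76,52),360,335),a(677,137,(94,-76,52),360,335),a(738,475,(-94,-76,52),360,335),a(460,515,(-94,76,52),360,335),
b(62,38,(-94,-76,52)),b(322,38,(-94,76,52)),b(297,325,(94,76,52)),b(20,325,(94,-76,52))]
print('case',*fit(k,[.5,0,0]))
m=[a(222,556,(-42,0,32)),a(254,400,(42,0,32)),a(262,337,(78,0,32)),b(505,52,(-42,0,42),400,250),b(455,172,(42,0,36),400,250),b(432,232,(78,0,28),400,250)]
print('large',*fit(m,[.5,0,0]))
m=[a(117,543,(-42,0,26)),a(148,391,(42,0,26)),a(160,330,(78,0,26)),b(597,80,(-42,0,33),400,250),b(555,205,(42,0,28),400,250),b(530,257,(78,0,22),400,250)]
print('small',*fit(m,[.5,0,0]))
d=[ca(62,62,(83.5,65.5,5)),ca(298,72,(83.5,-65.5,5)),ca(275,375,(-83.5,-65.5,5)),ca(37,360,(-83.5,65.5,5)),
cb(437,45,(-83.5,-65.5,5)),cb(707,90,(-83.5,65.5,5)),cb(678,393,(83.5,65.5,5)),cb(395,348,(83.5,-65.5,5))]
print('div',*fit(d,[.5,.3,0]))
j=[]
for n,f,(x0,y0,x1,y1) in(('top','T',(250,160,300,190)),('scene','S',(250,258,300,286))):
    h=cv2.cvtColor(cv2.imread(f'pics/{f}.png'),cv2.COLOR_BGR2HSV)[y0:y1,x0:x1]
    mk=cv2.inRange(h,(17,130,120),(35,255,255));N,_,st,ce=cv2.connectedComponentsWithStats(mk)
    bl=sorted([(ce[i],st[i,4]) for i in range(1,N) if st[i,4]>4],key=lambda q:q[0][0]);print(n,bl)
    if len(bl)==2:
        for q,y in zip(bl,(40,-40) if n=='top' else(-40,40)): j.append((n,q[0][0]+x0,q[0][1]+y0,(0,y,39)))
j+=[a(32,100,(14,55,28)),a(217,33,(14,-55,28)),a(235,75,(-14,-55,28)),a(47,150,(-14,55,28))]
print('jig',*fit(j,[.7,.1,.3]))
E
python3 fit1.py
```

```text
case [ 0.537297   -0.18194984  0.16242607] [[-0.4 -1.6]
 [-0.1 -1.1]
 [ 0.4 -0.2]
 [-0.3 -0.1]
 [-0.2 -0.7]
 [ 0.4 -0.9]
 [ 0.2 -0.5]
 [-0.5 -0.3]]
large [ 0.44788232  0.07361603 -0.1764001 ] [[-0.3  0.3]
 [-0.6  0.7]
 [ 0.2  0.3]
 [-0.3  0.1]
 [-0.3  0.7]
 [-0.1  0.5]]
small [ 0.45306884  0.12962244 -0.16977608] [[-0.2  0.6]
 [-0.4  0.4]
 [-0.2 -0.2]
 [ 0.   0.2]
 [-0.9 -0.2]
 [-0.1  0.9]]
div [ 0.49069068  0.37198758 -0.02785151] [[-0.2 -0.5]
 [ 0.2 -0.1]
 [ 0.4 -0.1]
 [-0.4  0.4]
 [ 0.1 -0.2]
 [ 0.1 -0.6]
 [ 0.1  0.4]
 [-0.3 -0. ]]
top [(array([ 9.90909091, 17.63636364]), np.int32(11)), (array([33. ,  9.2]), np.int32(10))]
scene [(array([ 8.5, 12.7]), np.int32(20)), (array([37.9047619 ,  6.28571429]), np.int32(21))]
jig [0.66200755 0.13314137 0.39248938] [[ 0.4  0.3]
 [ 0.2  0.2]
 [ 0.3  0.4]
 [ 0.3  0.4]
 [-0.3  0.3]
 [ 0.  -0.2]
 [ 0.2  0.5]
 [ 0.3 -0.3]]
```

```bash
cat > go.py <<'E'
# usage: go.py x y z yaw -> needed shift/turn in move units
from h import *
import sys
from scipy.spatial.transform import Rotation as Ro
x=list(map(float,sys.argv[1:]));s=r.get_state()
p=np.array(s['tool_pos']);Rm=Ro.from_euler('xyz',s['tcp_rot']);G=Ro.from_euler('xyz',[np.pi,0,x[3]])
print('t',round(s['t'],2),'pos',p.round(4),'rpy',np.round(s['tcp_rot'],4),'F',np.round(s['wrist_force'],1),'w',round(s['width'],4),'g',round(s['grasp_force'],1))
print('shift',np.round((np.array(x[:3])-p)/.12,3),'turn',np.round((G*Rm.inv()).as_rotvec()/(np.pi/2),4))
E
python3 - <<'E'
from h import *
c=w('top',U(180,250,6),U(478,160,6),.02);print(c)
ax=np.array([np.cos(.173),-np.sin(.173)])
for m in((.4479,.0736),(.4531,.1296)):print((np.array(m)-c[:2])@ax)
E
python3 go.py .4518 .0729 .12 2.968
```

```text
[0.44979949 0.10312761 0.02      ]
0.0032116957936271194
-0.0013056726281013538
t 0.2 pos [0.3099 0.6274 0.2135] rpy [-3.1409  0.      2.6828] F [ 1.  -0.1 -0.5] w 0.0912 g 0.0
shift [ 1.182 -4.621 -0.779] turn [ 4.000e-04 -1.000e-04  1.815e-01]
```

>>> carry_out(series=[[0.24,-0.92,0,0,0,0.06],[0.24,-0.92,0,0,0,0.12],[0.24,-0.92,0,0,0,0.18],[0.24,-0.92,0,0,0,0.18]], grip=0.55)

```text
t: 0.53
tool_pos: [0.3393, 0.5128, 0.2134]
tcp_rot: [-3.139, -0.0, 2.97]
wrist_force: [-0.7, 1.1, 0.3]
width: 0.0673
grasp_force: 0.0
```

>>> carry_out(series=[[0.24,-0.92,0,0,0,0],[0.24,-0.92,0,0,0,0],[0.24,-0.92,0,0,0,0],[0.24,-0.92,0,0,0,0]])

```text
t: 0.87
tool_pos: [0.368, 0.4028, 0.2136]
tcp_rot: [-3.14, -0.0, 2.963]
wrist_force: [0.9, -0.2, 0.7]
width: 0.0503
grasp_force: 0.0
```

>>> carry_out(series=[[0.24,-0.92,0,0,0,0],[0.24,-0.92,0,0,0,0],[0.24,-0.92,0,0,0,0],[0.24,-0.92,0,0,0,0]])

```text
t: 1.2
tool_pos: [0.3969, 0.2931, 0.2138]
tcp_rot: [-3.141, -0.0, 2.963]
wrist_force: [-1.1, -0.3, 0.6]
width: 0.05
grasp_force: 0.0
```

>>> carry_out(series=[[0.24,-0.92,0,0,0,0],[0.24,-0.92,0,0,0,0],[0.24,-0.92,0,0,0,0],[0.24,-0.92,0,0,0,0]])

```text
t: 1.53
tool_pos: [0.4261, 0.1831, 0.2141]
tcp_rot: [-3.141, 0.0, 2.963]
wrist_force: [-0.3, 0.9, 0.4]
width: 0.0501
grasp_force: 0.0
```

>>> carry_out(series=[[0.22,-0.92,-0.4,0,0,0],[0.22,-0.92,-0.8,0,0,0],[0.22,-0.92,-0.8,0,0,0],[0.22,-0.92,-0.8,0,0,0],[0.22,-0.92,-0.8,0,0,0],[0.22,-0.92,-0.8,0,0,0]])

```text
t: 2.03
tool_pos: [0.4515, 0.0757, 0.1172]
tcp_rot: [-3.141, -0.002, 2.964]
wrist_force: [-0.1, -0.7, 0.9]
width: 0.0498
grasp_force: 0.0
```

```bash
python3 go.py .4518 .0729 .12 2.968
```

```text
t 2.03 pos [0.4515 0.0757 0.1172] rpy [-3.1412e+00 -2.0000e-03  2.9637e+00] F [-0.1 -0.7  0.9] w 0.0498 g 0.0
shift [ 0.003 -0.023  0.024] turn [ 0.     -0.0013  0.0027]
```

>>> carry_out(series=[[-0.022,-0.019,-0.25,0,0,0.003],[-0.022,-0.019,-0.46,0,0,0.003],[-0.022,-0.019,-0.46,0,0,0.003],[-0.022,-0.019,-0.46,0,0,0.003]])

```text
t: 2.37
tool_pos: [0.449, 0.0743, 0.0632]
tcp_rot: [-3.141, -0.001, 2.971]
wrist_force: [-0.4, 0.1, 0.9]
width: 0.0501
grasp_force: 0.0
```

```bash
python3 - <<'E'
from h import *
shot('scene','s1.png',(235,150,345,240),7)
E
python3 go.py .4489 .0734 .021 2.968
```

```text
t 2.42 pos [0.4497 0.0743 0.064 ] rpy [3.1413e+00 7.0000e-04 2.9711e+00] F [0.2 0.  0.5] w 0.0502 g 0.0
shift [-0.007 -0.007 -0.358] turn [-0.0001  0.0004 -0.002 ]
```

View pics/s1.png

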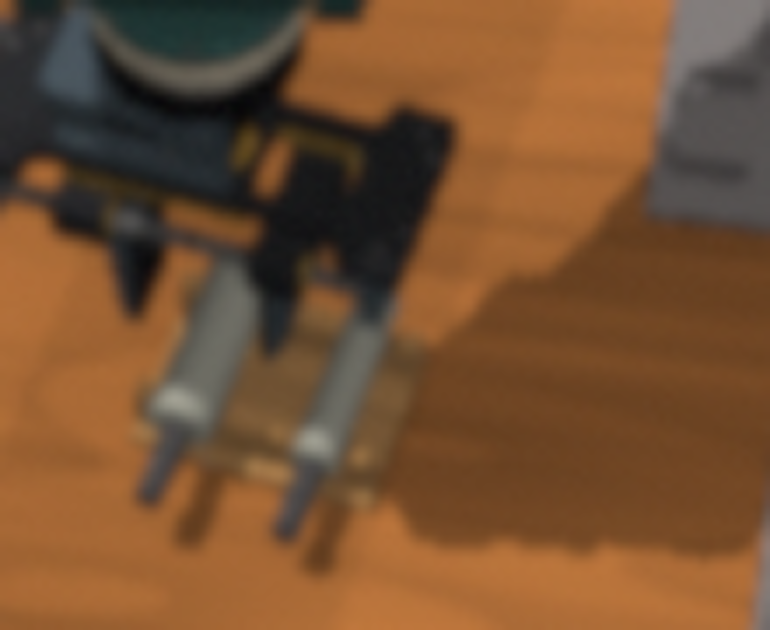

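`s1` shows the tips at (135,318) and (272,355), straddling the large drum, with the small mandrel clear. I'll go down and grip.

>>> carry_out(series=[[-0.007,-0.007,-0.15,0,0,-0.002],[-0.007,-0.007,-0.3,0,0,-0.002],[-0.007,-0.007,-0.36,0,0,-0.002],[-0.007,-0.007,-0.36,0,0,-0.002],[-0.007,-0.007,-0.36,0,0,-0.002]])

```text
t: 2.83
tool_pos: [0.4488, 0.0728, 0.0206]
tcp_rot: [3.141, 0.001, 2.967]
wrist_force: [0.0, 0.6, 0.4]
width: 0.0501
grasp_force: 0.0
```

>>> carry_out(series=[[0,0,0,0,0,0],[0,0,0,0,0,0],[0,0,0,0,0,0],[0,0,0,0,0,0],[0,0,0,0,0,0],[0,0,0,0,0,0],[0,0,0,0,0,0],[0,0,0,0,0,0]], grip=0.1, squeeze=30)

```text
t: 3.5
tool_pos: [0.4485, 0.0725, 0.02]
tcp_rot: [3.141, 0.001, 2.967]
wrist_force: [-1.9, -0.1, 10.2]
width: 0.0277
grasp_force: 30.0
```

```bash
python3 go.py .4489 .0734 .021 2.968
```

```text
t 3.5 pos [0.4485 0.0725 0.02  ] rpy [3.1414e+00 6.0000e-04 2.9672e+00] F [-1.9 -0.1 10.2] w 0.0277 g 30.0
shift [0.003 0.007 0.008] turn [-0.      0.0004  0.0005]
```

>>> carry_out(series=[[0,0,0.1,0,0,0],[0,0,0.3,0,0,0],[0,0,0.6,0,0,0],[0,0,0.9,0,0,0],[0,0,0.9,0,0,0]])

```text
t: 3.92
tool_pos: [0.4511, 0.0728, 0.133]
tcp_rot: [3.139, 0.007, 2.967]
wrist_force: [2.6, 0.1, -1.9]
width: 0.0277
grasp_force: 30.0
```

>>> carry_out(series=[[0.1,-0.2,0,0,0,0],[0.2,-0.5,0,0,0,0],[0.3,-0.8,0,0,0,0],[0.3,-0.8,0,0,0,0],[0.3,-0.8,0,0,0,0]])

```text
t: 4.33
tool_pos: [0.484, -0.0249, 0.1268]
tcp_rot: [-3.142, -0.001, 2.964]
wrist_force: [-0.4, 0.2, -4.6]
width: 0.0275
grasp_force: 30.0
```

>>> carry_out(series=[[0.1,-0.3,0,0,0,0.07],[0.2,-0.6,0,0,0,0.14],[0.3,-0.8,0,0,0,0.214],[0.3,-0.8,0,0,0,0.214],[0.3,-0.8,0,0,0,0.214]])

```text
t: 4.75
tool_pos: [0.5198, -0.1195, 0.1267]
tcp_rot: [3.141, -0.001, -2.981]
wrist_force: [-0.2, 0.9, -4.7]
width: 0.0274
grasp_force: 30.0
```

>>> carry_out(series=[[0.03,-0.3,0,0,0,0],[0.03,-0.6,0,0,0,0],[0.037,-0.774,0,0,0,0],[0.037,-0.774,0,0,0,0],[0.037,-0.774,0,0,0,0],[0.037,-0.774,0,0,0,0]])

```text
t: 5.25
tool_pos: [0.5239, -0.2108, 0.127]
tcp_rot: [3.141, -0.001, -2.98]
wrist_force: [0.1, 0.8, -4.1]
width: 0.0275
grasp_force: 30.0
```

```bash
python3 - <<'E'
from h import *
A=r.capture('top')[:,:,::-1];B=r.capture('scene')[:,:,::-1]
f=lambda i,x,y:cv2.resize(i[y:y+80,x:x+80],None,fx=5,fy=5,interpolation=cv2.INTER_CUBIC)
cv2.imwrite('pics/d.png',np.hstack([f(A,330,175),f(B,135,175)]))
E
python3 go.py .5249 -.2124 .06 3.304
```

```text
t 5.35 pos [ 0.5242 -0.2108  0.1273] rpy [ 3.1410e+00 -7.0000e-04 -2.9791e+00] F [-1.   0.3 -4.9] w 0.0276 g 30.0
shift [ 0.005 -0.013 -0.56 ] turn [-0.0003 -0.0005 -0.0001]
```

View pics/d.png

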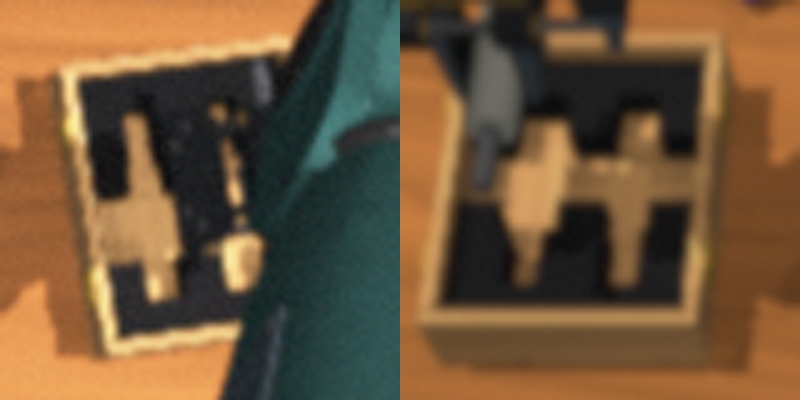

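`d` shows the mandrel held level over the wide cavity, with the shank tip at scene crop (82,187). I'll compare that with the prediction.

Run:
```python
from h import *
a=np.array([np.cos(.1624),np.sin(.1624)]);p=np.array([.5242,-.2108])
for L in(.078,.042):
    for dz in (0,-.006):
        q=p+a*(L-.0008);u=px('scene',[*q,.1385+dz]);print(L,dz,(u-[135,175])*5+2)
q=p+a*.0872;print((px('scene',[*q,.1385])-[135,175])*5+2)
```

```text
0.078 0 [ 82.6389222  187.37271229]
0.078 -0.006 [ 85.08780926 193.20986777]
0.042 0 [ 90.95176991 128.48940307]
0.042 -0.006 [ 93.33772519 134.46708154]
[ 80.29013558 204.0101311 ]
```

>>> carry_out(series=[[0.005,-0.013,-0.15,0,0,0],[0.005,-0.013,-0.3,0,0,0],[0.005,-0.013,-0.44,0,0,0],[0.005,-0.013,-0.44,0,0,0],[0.005,-0.013,-0.44,0,0,0],[0.005,-0.013,-0.44,0,0,0]])

```text
t: 5.85
tool_pos: [0.5256, -0.2136, 0.0755]
tcp_rot: [-3.141, 0.001, -2.979]
wrist_force: [0.5, -0.1, -4.0]
width: 0.0276
grasp_force: 30.0
```

```bash
python3 - <<'E'
from h import *
shot('scene','e.png',(135,175,205,245),8)
E
python3 go.py .5249 -.2124 .06 3.304
```

```text
t 5.9 pos [ 0.5259 -0.2138  0.0758] rpy [-3.1408e+00  1.1000e-03 -2.9795e+00] F [-0.3 -0.4 -4.7] w 0.0274 g 30.0
shift [-0.008  0.012 -0.132] turn [0.0004 0.0008 0.0002]
```

View pics/e.png

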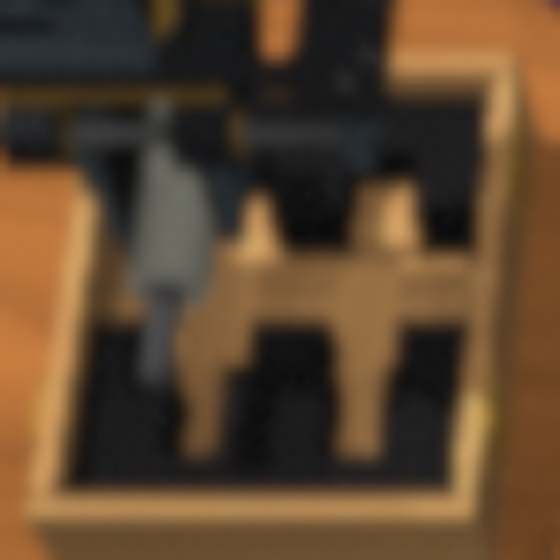

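Run:
```python
from h import *
c=(.5373,-.18195,.1624);C,S=np.cos(c[2]),np.sin(c[2])
def W(x,y,z):return[c[0]+(C*x-S*y)/1e3,c[1]+(S*x+C*y)/1e3,z/1e3]
def e(X):return((px('scene',X)-[135,175])*8+3.5).round(0)
for q in((62,-37,36),(62,-19,36),(62,19,36),(62,37,36),(-94,76,52),(94,76,52),(94,-76,52)):print(q,e(W(*q)))
a=np.array([C,S]);p=np.array([.5259,-.2138])
for L in(.078,.042):print(L,e([*(p+a*(L-.0008)),.0873]),e([*(p+a*(L-.0008)),.0813]))
```

```text
(62, -37, 36) [164. 457.]
(62, -19, 36) [216. 457.]
(62, 19, 36) [326. 456.]
(62, 37, 36) [378. 456.]
(-94, 76, 52) [519.  54.]
(94, 76, 52) [477. 516.]
(94, -76, 52) [ 28. 518.]
0.078 [155. 381.] [159. 390.]
0.042 [168. 288.] [171. 297.]
```

>>> carry_out(series=[[-0.008,0.015,-0.1,0,0,0],[-0.008,0.015,-0.2,0,0,0],[-0.008,0.015,-0.28,0,0,0],[-0.008,0.015,-0.28,0,0,0],[-0.008,0.015,-0.28,0,0,0],[-0.008,0.015,-0.28,0,0,0]])

```text
t: 6.4
tool_pos: [0.5243, -0.2122, 0.041]
tcp_rot: [3.141, -0.0, -2.98]
wrist_force: [0.2, -0.6, -4.9]
width: 0.0275
grasp_force: 30.0
```

```bash
python3 go.py .5249 -.2119 .026 3.304
```

```text
t 6.4 pos [ 0.5243 -0.2122  0.041 ] rpy [ 3.1415e+00 -2.0000e-04 -2.9800e+00] F [ 0.2 -0.6 -4.9] w 0.0275 g 30.0
shift [ 0.005  0.002 -0.125] turn [-0.0001 -0.0001  0.0005]
```

>>> carry_out(series=[[0.005,0.002,-0.04,0,0,0],[0.005,0.002,-0.08,0,0,0],[0.005,0.002,-0.11,0,0,0],[0.005,0.002,-0.11,0,0,0],[0.005,0.002,-0.11,0,0,0]])

```text
t: 6.82
tool_pos: [0.5245, -0.2118, 0.0276]
tcp_rot: [3.141, -0.001, -2.98]
wrist_force: [-2.6, -0.6, -4.8]
width: 0.0274
grasp_force: 30.0
```

>>> carry_out(series=[[-0.003,0,-0.03,0,0,0],[-0.003,0,-0.06,0,0,0],[-0.003,0,-0.09,0,0,0],[-0.003,0,-0.11,0,0,0],[-0.003,0,-0.125,0,0,0],[-0.003,0,-0.125,0,0,0],[-0.003,0,-0.125,0,0,0]])

```text
t: 7.4
tool_pos: [0.5244, -0.2119, 0.0128]
tcp_rot: [3.141, -0.0, -2.98]
wrist_force: [-1.0, -0.3, -5.0]
width: 0.0273
grasp_force: 30.0
```

>>> carry_out(series=[[0,0,-0.01,0,0,0],[0,0,-0.02,0,0,0],[0,0,-0.03,0,0,0],[0,0,-0.035,0,0,0],[0,0,-0.035,0,0,0],[0,0,-0.035,0,0,0]])

```text
t: 7.9
tool_pos: [0.5244, -0.2119, 0.0087]
tcp_rot: [3.142, -0.0, -2.98]
wrist_force: [-0.5, -0.8, -5.2]
width: 0.0272
grasp_force: 30.0
```

>>> carry_out(series=[[0,0,-0.006,0,0,0],[0,0,-0.011,0,0,0],[0,0,-0.011,0,0,0],[0,0,-0.011,0,0,0]])

```text
t: 8.23
tool_pos: [0.5245, -0.2119, 0.0083]
tcp_rot: [3.141, -0.0, -2.98]
wrist_force: [-8.5, 2.6, 15.9]
width: 0.0274
grasp_force: 30.0
```

>>> carry_out(series=[[0,0,0,0,0,0],[0,0,0,0,0,0],[0,0,0,0,0,0],[0,0,0,0,0,0],[0,0,0,0,0,0]], grip=0.44)

```text
t: 8.65
tool_pos: [0.5247, -0.212, 0.0075]
tcp_rot: [-3.141, 0.0, -2.98]
wrist_force: [-0.3, -0.6, -1.1]
width: 0.04
grasp_force: 0.0
```

>>> carry_out(series=[[0,0,0.1,0,0,0],[0,0,0.3,0,0,0],[0,0,0.6,0,0,0],[0,0,1,0,0,0],[0,0,1,0,0,0],[0,0,1,0,0,0]])

```text
t: 9.15
tool_pos: [0.5263, -0.2127, 0.1312]
tcp_rot: [-3.138, 0.005, -2.98]
wrist_force: [-0.4, -0.9, 0.7]
width: 0.0399
grasp_force: 0.0
```

>>> carry_out(series=[[-0.19,0.95,0,0,0,-0.07],[-0.19,0.95,0,0,0,-0.14],[-0.19,0.95,0,0,0,-0.214],[-0.19,0.95,0,0,0,-0.214]])

```text
t: 9.48
tool_pos: [0.499, -0.0938, 0.126]
tcp_rot: [3.141, -0.003, 2.959]
wrist_force: [-0.0, -0.2, 0.2]
width: 0.04
grasp_force: 0.0
```

>>> carry_out(series=[[-0.19,0.95,0,0,0,0],[-0.19,0.95,0,0,0,0],[-0.19,0.95,0,0,0,0],[-0.19,0.95,0,0,0,0]])

```text
t: 9.82
tool_pos: [0.4768, 0.0197, 0.1264]
tcp_rot: [3.142, -0.002, 2.97]
wrist_force: [-0.2, 0.1, 0.0]
width: 0.04
grasp_force: 0.0
```

>>> carry_out(series=[[-0.18,0.94,0,0,0,0],[-0.18,0.94,0,0,0,0],[-0.18,0.94,0,0,0,0],[-0.18,0.94,0,0,0,0],[-0.18,0.94,0,0,0,0]], grip=0.5)

```text
t: 10.23
tool_pos: [0.4567, 0.1296, 0.1267]
tcp_rot: [-3.141, -0.001, 2.97]
wrist_force: [-1.0, -0.5, -0.3]
width: 0.0455
grasp_force: 0.0
```

```bash
python3 - <<'E'
from h import *
A=r.capture('top')[:,:,::-1];B=r.capture('scene')[:,:,::-1]
f=lambda i,x,y:cv2.resize(i[y:y+80,x:x+80],None,fx=5,fy=5,interpolation=cv2.INTER_CUBIC)
cv2.imwrite('pics/f.png',np.hstack([f(A,330,175),f(B,135,175)]))
E
python3 go.py .4571 .1289 .014 2.968
```

```text
t 10.33 pos [0.4571 0.1282 0.1269] rpy [-3.1411e+00 -8.0000e-04  2.9675e+00] F [ 0.5 -0.2  0.2] w 0.0458 g 0.0
shift [-0.     0.006 -0.941] turn [ 0.0002 -0.0006  0.0003]
```

View pics/f.png

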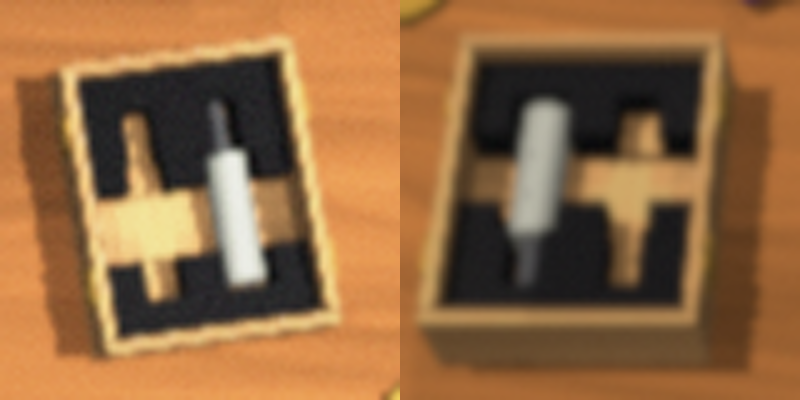

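`f` shows the large mandrel seated in the wide cavity, shank to +x. Next, the small one.

>>> carry_out(series=[[0,0.006,-0.3,0,0,0],[0,0.006,-0.6,0,0,0],[0,0.006,-0.8,0,0,0],[0,0.006,-0.92,0,0,0],[0,0.006,-0.94,0,0,0],[0,0.006,-0.94,0,0,0]])

```text
t: 10.83
tool_pos: [0.4569, 0.1285, 0.0139]
tcp_rot: [-3.141, -0.002, 2.966]
wrist_force: [-0.5, -0.5, 0.8]
width: 0.0455
grasp_force: 0.0
```

>>> carry_out(series=[[0,0,0,0,0,0],[0,0,0,0,0,0],[0,0,0,0,0,0],[0,0,0,0,0,0],[0,0,0,0,0,0],[0,0,0,0,0,0],[0,0,0,0,0,0],[0,0,0,0,0,0]], grip=0.1, squeeze=30)

```text
t: 11.5
tool_pos: [0.4575, 0.1283, 0.0154]
tcp_rot: [-3.14, 0.001, 2.969]
wrist_force: [-0.1, -27.0, 13.9]
width: 0.0192
grasp_force: 30.0
```

```bash
python3 go.py .4571 .1289 .014 2.968
```

```text
t 11.5 pos [0.4575 0.1283 0.0154] rpy [-3.1398e+00  5.0000e-04  2.9688e+00] F [ -0.1 -27.   13.9] w 0.0192 g 30.0
shift [-0.003  0.005 -0.012] turn [ 0.0012  0.0001 -0.0005]
```

>>> carry_out(series=[[0,0,0.05,0,0,0],[0,0,0.15,0,0,0],[0,0,0.4,0,0,0],[0,0,0.7,0,0,0],[0,0,0.94,0,0,0],[0,0,0.94,0,0,0]])

```text
t: 12.0
tool_pos: [0.46, 0.1304, 0.1327]
tcp_rot: [3.139, 0.007, 2.967]
wrist_force: [2.5, -0.5, -1.4]
width: 0.0195
grasp_force: 30.0
```

>>> carry_out(series=[[0.1,-0.2,0,0,0,0],[0.2,-0.5,0,0,0,0],[0.2,-0.8,0,0,0,0],[0.2,-0.8,0,0,0,0],[0.2,-0.8,0,0,0,0]])

```text
t: 12.42
tool_pos: [0.4809, 0.0323, 0.127]
tcp_rot: [-3.142, -0.0, 2.964]
wrist_force: [-0.2, 0.4, -3.5]
width: 0.0191
grasp_force: 30.0
```

>>> carry_out(series=[[0.1,-0.3,0,0,0,0.07],[0.2,-0.6,0,0,0,0.14],[0.2,-0.8,0,0,0,0.214],[0.2,-0.8,0,0,0,0.214],[0.2,-0.8,0,0,0,0.214]])

```text
t: 12.83
tool_pos: [0.505, -0.0623, 0.127]
tcp_rot: [3.141, -0.001, -2.982]
wrist_force: [0.7, -0.2, -2.4]
width: 0.0192
grasp_force: 30.0
```

>>> carry_out(series=[[0.06,-0.3,0,0,0,0],[0.12,-0.6,0,0,0,0],[0.12,-0.77,0,0,0,0],[0.12,-0.77,0,0,0,0],[0.12,-0.77,0,0,0,0],[0.12,-0.77,0,0,0,0],[0.12,-0.77,0,0,0,0]])

```text
t: 13.42
tool_pos: [0.5194, -0.1532, 0.1272]
tcp_rot: [3.141, -0.0, -2.979]
wrist_force: [-0.2, -0.2, -1.6]
width: 0.0196
grasp_force: 30.0
```

```bash
python3 go.py .5195 -.1560 .045 3.304
```

```text
t 13.42 pos [ 0.5194 -0.1532  0.1272] rpy [ 3.1412e+00 -4.0000e-04 -2.9792e+00] F [-0.2 -0.2 -1.6] w 0.0196 g 30.0
shift [ 0.    -0.023 -0.685] turn [-0.0002 -0.0003 -0.    ]
```

>>> carry_out(series=[[0,-0.023,-0.2,0,0,0],[0,-0.023,-0.4,0,0,0],[0,-0.023,-0.6,0,0,0],[0,-0.023,-0.685,0,0,0],[0,-0.023,-0.685,0,0,0],[0,-0.023,-0.685,0,0,0]])

```text
t: 13.92
tool_pos: [0.5198, -0.157, 0.0455]
tcp_rot: [3.141, -0.001, -2.979]
wrist_force: [0.4, 0.4, -0.9]
width: 0.0192
grasp_force: 30.0
```

```bash
python3 go.py .5195 -.1560 .03 3.304
```

```text
t 13.92 pos [ 0.5198 -0.157   0.0455] rpy [ 3.1413e+00 -5.0000e-04 -2.9794e+00] F [ 0.4  0.4 -0.9] w 0.0192 g 30.0
shift [-0.002  0.008 -0.129] turn [-0.0001 -0.0004  0.0001]
```

>>> carry_out(series=[[-0.002,0.008,-0.03,0,0,0],[-0.002,0.008,-0.06,0,0,0],[-0.002,0.008,-0.09,0,0,0],[-0.002,0.008,-0.11,0,0,0],[-0.002,0.008,-0.13,0,0,0],[-0.002,0.008,-0.13,0,0,0],[-0.002,0.008,-0.13,0,0,0]])

```text
t: 14.5
tool_pos: [0.5194, -0.1566, 0.0296]
tcp_rot: [3.142, -0.0, -2.98]
wrist_force: [0.0, 0.3, -2.6]
width: 0.0197
grasp_force: 30.0
```

```bash
python3 go.py .5195 -.1560 .014 3.304
```

```text
t 14.5 pos [ 0.5194 -0.1566  0.0296] rpy [ 3.1415e+00 -2.0000e-04 -2.9800e+00] F [ 0.   0.3 -2.6] w 0.0197 g 30.0
shift [ 0.001  0.005 -0.13 ] turn [-0.     -0.0001  0.0005]
```

>>> carry_out(series=[[0,0,-0.03,0,0,0],[0,0,-0.06,0,0,0],[0,0,-0.09,0,0,0],[0,0,-0.11,0,0,0],[0,0,-0.13,0,0,0],[0,0,-0.13,0,0,0],[0,0,-0.13,0,0,0]])

```text
t: 15.08
tool_pos: [0.5193, -0.1565, 0.0138]
tcp_rot: [3.141, -0.0, -2.98]
wrist_force: [0.1, 0.3, -2.2]
width: 0.0192
grasp_force: 30.0
```

>>> carry_out(series=[[0,0,-0.005,0,0,0],[0,0,-0.01,0,0,0],[0,0,-0.014,0,0,0],[0,0,-0.014,0,0,0],[0,0,-0.014,0,0,0]])

```text
t: 15.5
tool_pos: [0.5195, -0.1566, 0.0125]
tcp_rot: [-3.141, 0.0, -2.98]
wrist_force: [-0.9, 0.7, -0.6]
width: 0.019
grasp_force: 30.0
```

>>> carry_out(series=[[0,0,-0.004,0,0,0],[0,0,-0.008,0,0,0],[0,0,-0.012,0,0,0],[0,0,-0.012,0,0,0],[0,0,-0.012,0,0,0]])

```text
t: 15.92
tool_pos: [0.5197, -0.1566, 0.0122]
tcp_rot: [3.142, -0.0, -2.98]
wrist_force: [-10.0, 3.0, 28.8]
width: 0.0192
grasp_force: 30.0
```

>>> carry_out(series=[[0,0,0,0,0,0],[0,0,0,0,0,0],[0,0,0,0,0,0],[0,0,0,0,0,0],[0,0,0,0,0,0]], grip=0.38)

```text
t: 16.33
tool_pos: [0.5194, -0.1566, 0.0108]
tcp_rot: [3.142, -0.0, -2.98]
wrist_force: [0.9, -0.5, -0.2]
width: 0.0351
grasp_force: 0.0
```

>>> carry_out(series=[[0,0,0.1,0,0,0],[0,0,0.3,0,0,0],[0,0,0.6,0,0,0],[0,0,1,0,0,0],[0,0,1,0,0,0],[0,0,1,0,0,0]])

```text
t: 16.83
tool_pos: [0.5212, -0.1572, 0.1346]
tcp_rot: [-3.139, 0.005, -2.98]
wrist_force: [0.2, -0.3, -0.2]
width: 0.0345
grasp_force: 0.0
```

```bash
python3 go.py .4907 .3720 .009 1.543; python3 -c "
from h import *
print(r.get_state()['joint_positions'])"
```

```text
t 16.83 pos [ 0.5212 -0.1572  0.1346] rpy [-3.1388  0.005  -2.9798] F [ 0.2 -0.3 -0.2] w 0.0345 g 0.0
shift [-0.254  4.41  -1.047] turn [ 0.0039  0.0014 -1.1207]
[-3.35667619e-01  2.49289174e-01  2.08760303e+00 -4.88870354e-05
  7.98972070e-01 -2.06820636e+00]
```

>>> carry_out(series=[[-0.05,0.88,0,0,0,-0.07],[-0.05,0.88,0,0,0,-0.14],[-0.05,0.88,0,0,0,-0.21],[-0.05,0.88,0,0,0,-0.28],[-0.05,0.88,0,0,0,-0.28]])

```text
t: 17.25
tool_pos: [0.5126, -0.0497, 0.13]
tcp_rot: [-3.141, -0.002, 2.86]
wrist_force: [0.3, -0.2, 0.1]
width: 0.0349
grasp_force: 0.0
```

>>> carry_out(series=[[-0.05,0.88,0,0,0,-0.07],[-0.05,0.88,0,0,0,-0.14],[-0.05,0.88,0,0,0,-0.21],[-0.05,0.88,0,0,0,-0.28],[-0.05,0.88,0,0,0,-0.28]])

```text
t: 17.67
tool_pos: [0.507, 0.0552, 0.1303]
tcp_rot: [-3.141, -0.001, 2.424]
wrist_force: [-0.1, -0.3, -0.4]
width: 0.0344
grasp_force: 0.0
```

>>> carry_out(series=[[-0.05,0.88,0,0,0,-0.07],[-0.05,0.88,0,0,0,-0.14],[-0.05,0.88,0,0,0,-0.21],[-0.05,0.88,0,0,0,-0.28],[-0.05,0.88,0,0,0,-0.28]])

```text
t: 18.08
tool_pos: [0.5014, 0.1603, 0.1304]
tcp_rot: [-3.141, -0.0, 1.986]
wrist_force: [-0.3, 0.2, 0.4]
width: 0.0349
grasp_force: 0.0
```

>>> carry_out(series=[[-0.05,0.88,0,0,0,-0.07],[-0.05,0.88,0,0,0,-0.14],[-0.05,0.88,0,0,0,-0.21],[-0.05,0.88,0,0,0,-0.28],[-0.05,0.88,0,0,0,-0.28]])

```text
t: 18.5
tool_pos: [0.4956, 0.2655, 0.1304]
tcp_rot: [-3.141, 0.0, 1.547]
wrist_force: [-0.7, -0.6, 0.4]
width: 0.0345
grasp_force: 0.0
```

>>> carry_out(series=[[-0.05,0.88,0,0,0,0],[-0.05,0.88,0,0,0,0],[-0.05,0.88,0,0,0,0],[-0.05,0.88,0,0,0,0],[-0.05,0.88,0,0,0,0],[-0.05,0.88,0,0,0,0]], grip=0.36)

```text
t: 19.0
tool_pos: [0.4896, 0.3696, 0.1304]
tcp_rot: [-3.141, 0.001, 1.548]
wrist_force: [-0.4, -0.2, 0.0]
width: 0.0329
grasp_force: 0.0
```

```bash
python3 go.py .4907 .3720 .05 1.543
```

```text
t 19.0 pos [0.4896 0.3696 0.1304] rpy [-3.1408e+00  8.0000e-04  1.5480e+00] F [-0.4 -0.2  0. ] w 0.0329 g 0.0
shift [ 0.009  0.02  -0.67 ] turn [ 0.0005 -0.0005 -0.0032]
```

>>> carry_out(series=[[0.009,0.02,-0.3,0,0,-0.003],[0.009,0.02,-0.5,0,0,-0.003],[0.009,0.02,-0.67,0,0,-0.003],[0.009,0.02,-0.67,0,0,-0.003],[0.009,0.02,-0.67,0,0,-0.003]], grip=0.26)

```text
t: 19.42
tool_pos: [0.4904, 0.3721, 0.0501]
tcp_rot: [-3.14, 0.001, 1.54]
wrist_force: [1.3, 0.2, 0.4]
width: 0.0237
grasp_force: 0.0
```

>>> carry_out(series=[[0,0,-0.1,0,0,0],[0,0,-0.2,0,0,0],[0,0,-0.3,0,0,0],[0,0,-0.34,0,0,0],[0,0,-0.34,0,0,0],[0,0,-0.34,0,0,0]])

```text
t: 19.92
tool_pos: [0.4904, 0.3738, 0.0094]
tcp_rot: [-3.141, 0.0, 1.539]
wrist_force: [-0.7, 0.7, 0.6]
width: 0.0238
grasp_force: 0.0
```

>>> carry_out(series=[[0,0,0,0,0,0],[0,0,0,0,0,0],[0,0,0,0,0,0],[0,0,0,0,0,0],[0,0,0,0,0,0],[0,0,0,0,0,0],[0,0,0,0,0,0],[0,0,0,0,0,0]], grip=0, squeeze=40)

```text
t: 20.58
tool_pos: [0.4907, 0.374, 0.0102]
tcp_rot: [3.141, -0.0, 1.539]
wrist_force: [-2.2, -0.5, 7.4]
width: 0.0099
grasp_force: 40.0
```

```bash
python3 go.py .4907 .3720 .009 1.543
```

```text
t 20.58 pos [0.4907 0.374  0.0102] rpy [ 3.1412e+00 -4.0000e-04  1.5393e+00] F [-2.2 -0.5  7.4] w 0.0099 g 40.0
shift [ 0.    -0.017 -0.01 ] turn [-0.0002  0.0002  0.0023]
```

>>> carry_out(series=[[0,0,0.05,0,0,0],[0,0,0.15,0,0,0],[0,0,0.35,0,0,0],[0,0,0.6,0,0,0],[0,0,0.8,0,0,0],[0,0,1,0,0,0],[0,0,1,0,0,0]])

```text
t: 21.17
tool_pos: [0.4926, 0.3752, 0.1352]
tcp_rot: [3.136, -0.004, 1.539]
wrist_force: [1.5, 0.2, -0.9]
width: 0.0098
grasp_force: 40.0
```

>>> carry_out(series=[[0.08,-0.15,0,0,0,0],[0.08,-0.35,0,0,0,0],[0.08,-0.6,0,0,0,0.03],[0.08,-0.92,0,0,0,0.06],[0.08,-0.92,0,0,0,0.06]])

```text
t: 21.58
tool_pos: [0.4987, 0.2587, 0.1288]
tcp_rot: [-3.139, 0.002, 1.635]
wrist_force: [0.5, 1.4, -2.9]
width: 0.0098
grasp_force: 40.0
```

>>> carry_out(series=[[0.08,-0.3,0,0,0,0.03],[0.08,-0.6,0,0,0,0.06],[0.08,-0.92,0,0,0,0.06],[0.08,-0.92,0,0,0,0.06]])

```text
t: 21.92
tool_pos: [0.5087, 0.1484, 0.1291]
tcp_rot: [-3.14, 0.001, 1.725]
wrist_force: [0.2, 0.4, -2.7]
width: 0.01
grasp_force: 40.0
```

>>> carry_out(series=[[0.08,-0.3,0,0,0,0],[0.08,-0.6,0,0,0,0],[0.08,-0.92,0,0,0,0],[0.08,-0.92,0,0,0,0]])

```text
t: 22.25
tool_pos: [0.5187, 0.0381, 0.1294]
tcp_rot: [-3.141, 0.001, 1.725]
wrist_force: [1.0, 1.3, -0.9]
width: 0.0099
grasp_force: 40.0
```

>>> carry_out(series=[[0.08,-0.3,0,0,0,0],[0.08,-0.6,0,0,0,0],[0.08,-0.92,0,0,0,0],[0.08,-0.92,0,0,0,0]])

```text
t: 22.58
tool_pos: [0.5288, -0.0723, 0.1296]
tcp_rot: [3.141, 0.001, 1.725]
wrist_force: [0.6, 0.8, -2.2]
width: 0.0099
grasp_force: 40.0
```

>>> carry_out(series=[[0.07,-0.3,0,0,0,0],[0.07,-0.6,0,0,0,0],[0.07,-0.8,0,0,0,0],[0.07,-0.9,0,0,0,0],[0.07,-0.9,0,0,0,0],[0.07,-0.9,0,0,0,0]])

```text
t: 23.08
tool_pos: [0.5369, -0.1756, 0.1294]
tcp_rot: [-3.141, -0.0, 1.726]
wrist_force: [-0.1, -0.0, -2.8]
width: 0.0095
grasp_force: 40.0
```

```bash
python3 go.py .5370 -.1795 .075 1.7332
```

```text
t 23.08 pos [ 0.5369 -0.1756  0.1294] rpy [-3.1411e+00 -5.0000e-04  1.7265e+00] F [-0.1 -0.  -2.8] w 0.0095 g 40.0
shift [ 0.001 -0.033 -0.453] turn [-0.0002 -0.0004  0.0043]
```

>>> carry_out(series=[[0.001,-0.033,-0.15,0,0,0.004],[0.001,-0.033,-0.3,0,0,0.004],[0.001,-0.033,-0.4,0,0,0.004],[0.001,-0.033,-0.48,0,0,0.004],[0.001,-0.033,-0.48,0,0,0.004],[0.001,-0.033,-0.48,0,0,0.004]])

```text
t: 23.58
tool_pos: [0.5373, -0.1791, 0.0719]
tcp_rot: [-3.141, -0.0, 1.735]
wrist_force: [0.0, 0.4, -2.0]
width: 0.0098
grasp_force: 40.0
```

```bash
python3 - <<'E'
from h import *
A=r.capture('top')[:,:,::-1];B=r.capture('scene')[:,:,::-1]
f=lambda i,x,y:cv2.resize(i[y:y+80,x:x+80],None,fx=5,fy=5,interpolation=cv2.INTER_CUBIC)
cv2.imwrite('pics/g.png',np.hstack([f(A,330,175),f(B,135,175)]))
s=r.get_state();p=np.array(s['tool_pos']);y=s['tcp_rot'][2]-np.pi/2;c,S=np.cos(y),np.sin(y);R=np.array([[c,-S],[S,c]])
o=p[:2]-R@[0,.002]
k=(.5373,-.1815,.1624);C=np.array([[np.cos(k[2]),-np.sin(k[2])],[np.sin(k[2]),np.cos(k[2])]])
for n,off in(('top',(330,175)),('scene',(135,175))):
  for sx,sy in((1,1),(1,-1),(-1,-1),(-1,1)):
    d=px(n,[*(o+R@[.0835*sx,.0655*sy]),p[2]-.0052]);q=px(n,[*(np.array(k[:2])+C@[.094*sx,.076*sy]),.052])
    print(n,sx,sy,((d-off)*5+2).round(),((q-off)*5+2).round())
E
python3 go.py .5370 -.1795 .062 1.7332
```

```text
top 1 1 [80. 72.] [57. 65.]
top 1 -1 [281.  44.] [288.  34.]
top -1 -1 [329. 302.] [341. 320.]
top -1 1 [124. 331.] [106. 354.]
scene 1 1 [276. 293.] [299. 323.]
scene 1 -1 [ 33. 295.] [ 18. 324.]
scene -1 -1 [71. 36.] [62. 35.]
scene -1 1 [301.  35.] [325.  34.]
t 23.68 pos [ 0.5379 -0.1796  0.0728] rpy [3.1409e+00 4.0000e-04 1.7343e+00] F [ 0.1  0.2 -1.7] w 0.0099 g 40.0
shift [-0.008  0.001 -0.09 ] turn [ 0.0002  0.0005 -0.0007]
```

View pics/g.png

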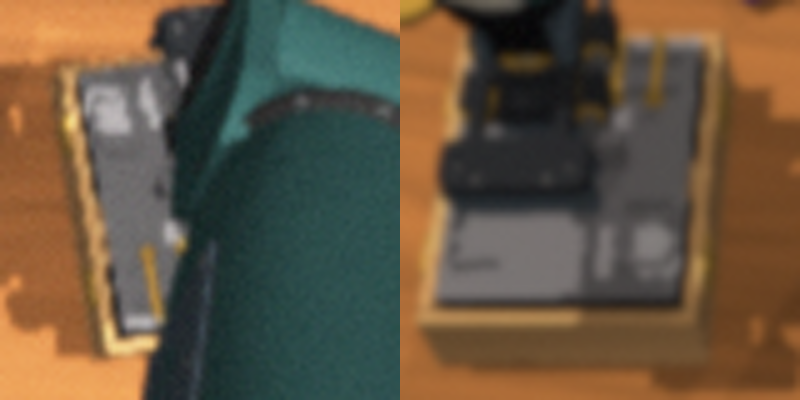

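`g` shows the divider in line with the case rim in both views: its left edge in the top crop runs from (82,75) to (122,333), within about 1 mm of the prediction. I'll lower it and watch the force.

>>> carry_out(series=[[-0.008,-0.001,-0.03,0,0,0],[-0.008,-0.001,-0.06,0,0,0],[-0.008,-0.001,-0.08,0,0,0],[-0.008,-0.001,-0.08,0,0,0],[-0.008,-0.001,-0.08,0,0,0]])

```text
t: 24.1
tool_pos: [0.5363, -0.1798, 0.0624]
tcp_rot: [-3.141, -0.0, 1.734]
wrist_force: [0.9, 0.1, -2.5]
width: 0.0097
grasp_force: 40.0
```

>>> carry_out(series=[[0,0,-0.02,0,0,0],[0,0,-0.035,0,0,0],[0,0,-0.05,0,0,0],[0,0,-0.05,0,0,0],[0,0,-0.05,0,0,0]])

```text
t: 24.52
tool_pos: [0.5364, -0.1799, 0.0564]
tcp_rot: [-3.141, -0.0, 1.734]
wrist_force: [-0.2, -0.2, -1.1]
width: 0.0097
grasp_force: 40.0
```

```bash
python3 go.py .5370 -.1798 .05 1.7332
```

```text
t 24.52 pos [ 0.5364 -0.1799  0.0564] rpy [-3.1414e+00 -1.0000e-04  1.7340e+00] F [-0.2 -0.2 -1.1] w 0.0097 g 40.0
shift [ 0.005  0.    -0.053] turn [-0.0001 -0.0002 -0.0005]
```

>>> carry_out(series=[[0,0,-0.02,0,0,0],[0,0,-0.04,0,0,0],[0,0,-0.06,0,0,0],[0,0,-0.075,0,0,0],[0,0,-0.075,0,0,0],[0,0,-0.075,0,0,0]])

```text
t: 25.02
tool_pos: [0.5364, -0.1798, 0.0473]
tcp_rot: [-3.141, -0.0, 1.734]
wrist_force: [-0.0, -0.6, -2.0]
width: 0.0094
grasp_force: 40.0
```

>>> carry_out(series=[[0,0,-0.006,0,0,0],[0,0,-0.012,0,0,0],[0,0,-0.012,0,0,0],[0,0,-0.012,0,0,0]])

```text
t: 25.35
tool_pos: [0.5366, -0.1799, 0.0462]
tcp_rot: [3.141, 0.0, 1.734]
wrist_force: [-0.0, -0.5, -0.4]
width: 0.0099
grasp_force: 40.0
```

>>> carry_out(series=[[0,0,-0.005,0,0,0],[0,0,-0.01,0,0,0],[0,0,-0.01,0,0,0],[0,0,-0.01,0,0,0]])

```text
t: 25.68
tool_pos: [0.5366, -0.1799, 0.0461]
tcp_rot: [-3.141, -0.0, 1.734]
wrist_force: [-9.9, 3.3, 24.6]
width: 0.0097
grasp_force: 40.0
```

>>> carry_out(series=[[0,0,0,0,0,0],[0,0,0,0,0,0],[0,0,0,0,0,0],[0,0,0,0,0,0],[0,0,0,0,0,0]], grip=0.26)

```text
t: 26.1
tool_pos: [0.5365, -0.1799, 0.0447]
tcp_rot: [-3.142, -0.0, 1.734]
wrist_force: [-0.2, 0.4, 0.5]
width: 0.0238
grasp_force: 0.0
```

>>> carry_out(series=[[0,0,0.1,0,0,0],[0,0,0.25,0,0,0],[0,0,0.5,0,0,0],[0,0,0.8,0,0,0],[0,0,0.8,0,0,0],[0,0,0.8,0,0,0]])

```text
t: 26.6
tool_pos: [0.5377, -0.1803, 0.1435]
tcp_rot: [3.138, 0.002, 1.734]
wrist_force: [0.3, 0.9, -0.3]
width: 0.024
grasp_force: 0.0
```

>>> carry_out(series=[[0.35,0.87,0,0,0,0.07],[0.35,0.87,0,0,0,0.145],[0.35,0.87,0,0,0,0.145],[0.35,0.87,0,0,0,0.145]], grip=0.55)

```text
t: 26.93
tool_pos: [0.5794, -0.0717, 0.1403]
tcp_rot: [-3.141, -0.001, 1.965]
wrist_force: [-0.5, -0.2, 0.3]
width: 0.0472
grasp_force: 0.0
```

>>> carry_out(series=[[0.35,0.87,0,0,0,0],[0.35,0.87,0,0,0,0],[0.35,0.87,0,0,0,0],[0.35,0.87,0,0,0,0]])

```text
t: 27.27
tool_pos: [0.6215, 0.0326, 0.1402]
tcp_rot: [-3.142, -0.001, 1.964]
wrist_force: [0.0, -0.3, 0.8]
width: 0.05
grasp_force: 0.0
```

>>> carry_out(series=[[0.35,0.87,0,0,0,0],[0.35,0.87,0,0,0,0],[0.35,0.87,0,0,0,0],[0.35,0.87,0,0,0,0],[0.35,0.87,0,0,0,0],[0.35,0.87,0,0,0,0]])

```text
t: 27.77
tool_pos: [0.6616, 0.1324, 0.14]
tcp_rot: [-3.14, -0.0, 1.962]
wrist_force: [-0.2, 1.1, 0.4]
width: 0.0502
grasp_force: 0.0
```

```bash
python3 go.py .6620 .1331 .06 1.963; python3 -c "
from h import *
print(w('top',226,163,.06))"
```

```text
t 27.77 pos [0.6616 0.1324 0.14  ] rpy [-3.1399e+00 -2.0000e-04  1.9616e+00] F [-0.2  1.1  0.4] w 0.0502 g 0.0
shift [ 0.003  0.006 -0.667] turn [ 0.0003 -0.001   0.0009]
[0.68824786 0.28099563 0.06      ]
```

>>> carry_out(series=[[0.003,0.006,-0.3,0,0,0],[0.003,0.006,-0.5,0,0,0],[0.003,0.006,-0.7,0,0,0],[0.003,0.006,-0.7,0,0,0],[0.003,0.006,-0.7,0,0,0]])

```text
t: 28.18
tool_pos: [0.6617, 0.1326, 0.0561]
tcp_rot: [-3.139, -0.001, 1.96]
wrist_force: [0.6, -0.5, 0.2]
width: 0.05
grasp_force: 0.0
```

>>> carry_out(series=[[0,0,-0.1,0,0,0],[0,0,-0.2,0,0,0],[0,0,-0.3,0,0,0],[0,0,-0.38,0,0,0],[0,0,-0.42,0,0,0],[0,0,-0.42,0,0,0],[0,0,-0.42,0,0,0]])

```text
t: 28.77
tool_pos: [0.6627, 0.1341, 0.0062]
tcp_rot: [-3.141, -0.0, 1.962]
wrist_force: [0.3, 1.1, 0.2]
width: 0.0503
grasp_force: 0.0
```

```bash
python3 go.py .6620 .1331 .005 1.963
```

```text
t 28.77 pos [0.6627 0.1341 0.0062] rpy [-3.1411e+00 -1.0000e-04  1.9619e+00] F [0.3 1.1 0.2] w 0.0503 g 0.0
shift [-0.006 -0.008 -0.01 ] turn [ 0.     -0.0003  0.0007]
```

>>> carry_out(series=[[0,0,0,0,0,0],[0,0,0,0,0,0],[0,0,0,0,0,0],[0,0,0,0,0,0],[0,0,0,0,0,0],[0,0,0,0,0,0],[0,0,0,0,0,0],[0,0,0,0,0,0]], grip=0.15, squeeze=40)

```text
t: 29.43
tool_pos: [0.663, 0.1341, 0.0069]
tcp_rot: [3.141, 0.0, 1.962]
wrist_force: [-1.3, -1.0, 5.8]
width: 0.0278
grasp_force: 40.0
```

>>> carry_out(series=[[0,0,0.05,0,0,0],[0,0,0.15,0,0,0],[0,0,0.35,0,0,0],[0,0,0.6,0,0,0],[0,0,0.8,0,0,0],[0,0,1,0,0,0],[0,0,1,0,0,0]])

```text
t: 30.02
tool_pos: [0.6654, 0.1345, 0.1323]
tcp_rot: [3.135, 0.002, 1.962]
wrist_force: [0.6, 0.5, -1.1]
width: 0.0278
grasp_force: 40.0
```

>>> carry_out(series=[[-0.05,-0.2,0,0,0,0],[-0.12,-0.45,0,0,0,-0.05],[-0.22,-0.7,0,0,0,-0.1],[-0.22,-0.85,0,0,0,-0.145],[-0.22,-0.85,0,0,0,-0.145]])

```text
t: 30.43
tool_pos: [0.6354, 0.0292, 0.1261]
tcp_rot: [-3.141, 0.0, 1.727]
wrist_force: [-0.4, 0.8, -2.7]
width: 0.0273
grasp_force: 40.0
```

>>> carry_out(series=[[-0.1,-0.3,0,0,0,0],[-0.2,-0.6,0,0,0,0],[-0.22,-0.85,0,0,0,0],[-0.22,-0.85,0,0,0,0]])

```text
t: 30.77
tool_pos: [0.6091, -0.0735, 0.1263]
tcp_rot: [-3.141, 0.0, 1.732]
wrist_force: [0.7, -0.4, -2.3]
width: 0.0279
grasp_force: 40.0
```

>>> carry_out(series=[[-0.1,-0.3,0,0,0,0],[-0.2,-0.6,0,0,0,0],[-0.23,-0.85,0,0,0,0],[-0.23,-0.85,0,0,0,0],[-0.23,-0.85,0,0,0,0],[-0.23,-0.85,0,0,0,0]])

```text
t: 31.27
tool_pos: [0.5824, -0.1714, 0.1262]
tcp_rot: [-3.141, -0.0, 1.734]
wrist_force: [0.7, -0.5, -3.0]
width: 0.0278
grasp_force: 40.0
```

```bash
python3 go.py .5822 -.1737 .065 1.734
```

```text
t 31.27 pos [ 0.5824 -0.1714  0.1262] rpy [-3.1413e+00 -3.0000e-04  1.7342e+00] F [ 0.7 -0.5 -3. ] w 0.0278 g 40.0
shift [-0.002 -0.019 -0.51 ] turn [-0.0002 -0.0002 -0.0001]
```

>>> carry_out(series=[[-0.002,-0.019,-0.15,0,0,0],[-0.002,-0.019,-0.3,0,0,0],[-0.002,-0.019,-0.4,0,0,0],[-0.002,-0.019,-0.51,0,0,0],[-0.002,-0.019,-0.51,0,0,0],[-0.002,-0.019,-0.51,0,0,0]])

```text
t: 31.77
tool_pos: [0.582, -0.1737, 0.0647]
tcp_rot: [-3.14, -0.001, 1.735]
wrist_force: [0.4, 0.3, -2.0]
width: 0.0275
grasp_force: 40.0
```

```bash
python3 go.py .5822 -.1737 .052 1.734
```

```text
t 31.77 pos [ 0.582  -0.1737  0.0647] rpy [-3.1404e+00 -6.0000e-04  1.7347e+00] F [ 0.4  0.3 -2. ] w 0.0275 g 40.0
shift [ 0.002 -0.    -0.106] turn [-0.0003 -0.0008 -0.0004]
```

>>> carry_out(series=[[0,0,-0.03,0,0,0],[0,0,-0.06,0,0,0],[0,0,-0.09,0,0,0],[0,0,-0.105,0,0,0],[0,0,-0.105,0,0,0],[0,0,-0.105,0,0,0]])

```text
t: 32.27
tool_pos: [0.5822, -0.1743, 0.0527]
tcp_rot: [-3.142, 0.0, 1.734]
wrist_force: [0.6, 0.2, -2.3]
width: 0.0281
grasp_force: 40.0
```

```bash
python3 go.py .5822 -.1737 .0482 1.734
```

```text
t 32.27 pos [ 0.5822 -0.1743  0.0527] rpy [-3.1416  0.      1.734 ] F [ 0.6  0.2 -2.3] w 0.0281 g 40.0
shift [ 0.     0.005 -0.037] turn [ 0. -0.  0.]
```

>>> carry_out(series=[[0,0.003,-0.012,0,0,0],[0,0.003,-0.024,0,0,0],[0,0.003,-0.037,0,0,0],[0,0.003,-0.037,0,0,0],[0,0.003,-0.037,0,0,0]])

```text
t: 32.68
tool_pos: [0.5821, -0.1738, 0.0481]
tcp_rot: [-3.141, -0.0, 1.734]
wrist_force: [0.1, 0.1, -2.9]
width: 0.0279
grasp_force: 40.0
```

>>> carry_out(series=[[0,0,-0.004,0,0,0],[0,0,-0.008,0,0,0],[0,0,-0.008,0,0,0],[0,0,-0.008,0,0,0]])

```text
t: 33.02
tool_pos: [0.5823, -0.1739, 0.0478]
tcp_rot: [-3.141, -0.0, 1.734]
wrist_force: [-3.7, 2.2, 8.0]
width: 0.0281
grasp_force: 40.0
```

>>> carry_out(series=[[0,0,0,0,0,0],[0,0,0,0,0,0],[0,0,0,0,0,0],[0,0,0,0,0,0],[0,0,0,0,0,0]], grip=0.42)

```text
t: 33.43
tool_pos: [0.5822, -0.1739, 0.0472]
tcp_rot: [3.142, 0.0, 1.734]
wrist_force: [0.6, 0.0, -0.1]
width: 0.0381
grasp_force: 0.0
```

>>> carry_out(series=[[0,0,0.05,0,0,0],[0,0,0.15,0,0,0],[0,0,0.35,0,0,0],[0,0,0.6,0,0,0],[0,0,0.95,0,0,0],[0,0,0.95,0,0,0]])

```text
t: 33.93
tool_pos: [0.5857, -0.175, 0.1694]
tcp_rot: [3.133, 0.005, 1.734]
wrist_force: [1.2, -1.4, 2.2]
width: 0.0386
grasp_force: 0.0
```

>>> carry_out(series=[[0,0.9,0.2,0,0,0],[0,0.9,0.2,0,0,0],[0,0.9,0.2,0,0,0],[0,0.9,0.2,0,0,0]])

```text
t: 34.27
tool_pos: [0.5827, -0.0623, 0.1876]
tcp_rot: [3.139, 0.0, 1.737]
wrist_force: [0.3, 0.6, 0.9]
width: 0.0384
grasp_force: 0.0
```

>>> carry_out(series=[[0,0.9,0,0,0,0],[0,0.9,0,0,0,0],[0,0.9,0,0,0,0],[0,0.9,0,0,0,0],[0,0.9,0,0,0,0]])

```text
t: 34.68
tool_pos: [0.5823, 0.0429, 0.186]
tcp_rot: [3.141, 0.0, 1.736]
wrist_force: [-1.5, -0.2, -0.4]
width: 0.0384
grasp_force: 0.0
```

```bash
cat > chk.py <<'E'
from h import *
k=(.5373,-.1815,.1624);C,S=np.cos(k[2]),np.sin(k[2])
for n,f,(x0,y0,x1,y1) in(('top','T2',(335,165,400,260)),('scene','S2',(135,165,215,260))):
    im=r.capture(n)[:,:,::-1];cv2.imwrite(f'pics/{f}.png',im)
    h=cv2.cvtColor(im,cv2.COLOR_BGR2HSV)[y0:y1,x0:x1]
    mk=cv2.inRange(h,(17,130,120),(35,255,255));N,_,st,ce=cv2.connectedComponentsWithStats(mk)
    print(n,[((ce[i]+[x0,y0]).round(1),int(st[i,4])) for i in range(1,N) if st[i,4]>3])
    for y in(40,-40):
        o=(.5823,-.1744);print('pred screw',px(n,[o[0]-S*y/1e3,o[1]+C*y/1e3,.041+.039]).round(1))
E
python3 chk.py
```

```text
top [(array([390.6, 195.3]), 12), (array([380.8, 195.2]), 11), (array([355.9, 198.6]), 11), (array([396.1, 225.4]), 14), (array([371.9, 229.5]), 15), (array([378.8, 229.6]), 15), (array([385.4, 228.1]), 14), (array([365.1, 230.9]), 16)]
pred screw [356.3 199.1]
pred screw [381.3 195.6]
scene [(array([139.7, 171.1]), 118), (array([147.7, 189.9]), 21), (array([156.7, 192.4]), 25), (array([164.3, 192.5]), 24), (array([172.1, 191.7]), 28), (array([179.7, 192.3]), 28), (array([187.4, 192. ]), 28), (array([198.2, 186.9]), 11), (array([197.4, 199.9]), 43), (array([145.5, 224. ]), 179), (array([151.5, 218.9]), 15), (array([181.3, 218.5]), 14), (array([195.3, 225.4]), 18), (array([179.1, 239.1]), 7), (array([187. , 239.5]), 6)]
pred screw [180.9 218.5]
pred screw [151.4 218.6]
```

The jig's screws sit within half a pixel of the expected seated positions in both views. I'm handing in.

```bash
python3 -c "
from cell import r
print(r.finish_job())"
```

```text
the job is handed in; nothing more can be done
None
```

The case is packed in the order asked and handed in at about 35 s: both mandrels in their cavities, the divider flat on top and the jig in its pocket. The hand-in call gave no verdict. The large mandrel's and the jig's seating showed in camera images; the small mandrel's and the divider's rest on contact force and height. No move went to the jar, gear or spanner, and I did not re-check them at the end.

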